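# Set a serving cup in the warmer's drawer, then hold the lid open for filling

## Robot

A 6-joint arm with a two-finger parallel gripper is mounted at the origin on the work surface. World frame = base frame: x ahead of the robot, y to its left, z up, the work surface at z = 0. Lengths are in m, angles in rad, forces in N, time in s.
With the tool pointing down it reaches from about 0.275 to 0.85 m from the base axis. Payload 19 kg.
Tool frame: the origin (TCP) lies on the centre line of the jaws, within the pads' length; the fingertips stand 17 mm ahead of it and the grasp point (between the pads) lies 2 mm behind it; z points along the fingers, y is the direction in which the jaws open and shut (so a half turn about z gives the same grasp; the last joint's range is limited). The gripper opens to 85 mm and grips with 20 to 120 N. Pads are 22 mm wide; open, the fingers measure 114 mm over their backs; the gripper's body (76 mm by 85 mm) begins 54 mm behind the grasp point. The pads swing forward as they close: fully open they stand 13 mm farther back than shut.
Start: joints at [-1.437, 0.15, 1.437, -0, 1.554, -0.134], TCP at [0.152, -0.554, 0.248] pointing down, gripper open.
Joint ranges: [-2.8, 2.8], [-0.68, 2.1], [0.12, 2.68], [-1.39, 4.53], [0.16, 2.79], [-2.81, 2.81]. Speed limits (rad/s): [1.89, 1.89, 2.22, 3.01, 3.01, 3.01].

## Interface

Orientations are given as a 3x3 rotation matrix whose columns are the frame's x, y, z axes.
In Python, from cell import * gives the robot as it stands.
- The arm moves only by the shell command python3 -m pendant 'ROWS' [OPENING] [FORCE]. ROWS is a JSON object of lists of equal length, an entry for each row: "translation": the shift along the tool's x, y, z in m, a list of three; "turn": the turn, a rotation vector about the tool's x, y, z in degrees, a list of three. A call has 1 to 10 rows; each row is the pose to reach, as a shift and turn from the pose commanded when the call began, along the tool's axes at that moment; what a row does not reach only later rows make up. A row lasts 1/12 s, in which the tool goes at most 41.7 mm and 7.16 degrees, less where a joint would pass 70% of its speed; a pose out of reach is approached as far as the arm can. A call with a gripper value outside its range is refused whole. OPENING is the closure, from 0 (fully open) to 1 (shut), set as the call begins (- or left out, the last holds). The fingers move at their own pace and stop on an object; FORCE is the grip in N (left out, the last holds). Time passes only in rows, so rows that repeat a pose let the fingers close. It gives the time, the measured TCP pose, the force and the opening at its end, in the units of the state.
- get_obs(): the state, without advancing time (a new reading comes with each control period).
- grab_frame(name): name is "scene" or "top" or "wrist"; returns (picture, depth): 480x640x3 uint8, red, green, blue; 480x640 float32, m along the optical axis (not along the pixel's ray), 0 where there is no reading.
- camera_model(name): a dict with "camera_matrix" (3x3 intrinsics, pixels), "dist_coeffs" ([k1, k2, p1, p2, k3] as OpenCV has them; the pictures are not rectified), "R" (3x3) and "t" (3): a world point X has camera coordinates R X + t. Camera axes: x right, y down, z forward; pixel columns grow to the right and rows downward; lengths in m; the calibration is good to about 2 mm. A picture is of the moment at which its call begins: read the wrist's pose just before it. camera_model takes no time and is no camera call; for the wrist camera it gives the pose at the moment of the call.
- hand_in(): hands the job in, once; it reports no verdict.
Trained networks look in the newest picture that a camera, given by its name, has taken for a name from the list of things; names that differ only in an ending like _2 or _b are one class to them, and where a whole thing is asked for, a point or a joint stands for the part that bears it (a point fixed in the world has none). Each returns a list of dicts, best first, with "conf" (0 to 1); they miss things now and then, are a little off and sometimes report something else, mostly with a low value. They report only what shows in the picture. A call takes as long as a camera call. They do not tell look-alikes from the thing itself.
- spot_in(label, camera): "point" ([x, y, z] in m, in world coordinates, good to about 4 mm: the middle of the surface that is visible of it).
The state is a dict: "time": time; "joint_positions": joint angles; "dq": joint speeds; "joint_efforts": joint torques, N m; "tool_pos": TCP position; "tcp_rot": TCP orientation; "contact_force": force on the tool from outside, world axes, zero at the start; "torque": the same for the moment, N m; "finger_gap": finger opening in m.
Only numpy, scipy, OpenCV 4.12 (cv2) and the standard library are available. Lean on these libraries where they do the work, as an engineer would, in place of code of your own. Each camera call takes 0.05 s, during which the arm holds its last target.

## Task

Get the warming station ready for me to fill an order: take the yellow cup from the tray and set it down gently, upright, in the middle of the round green mat in the open drawer, and let go of it. Then take the black handle of the warmer's lid, lift the lid to 60 degrees from closed and keep holding it there, still and by the handle, because it falls shut by itself: finish while you are holding it, so that I can reach in with the tongs. Leave everything else where it stands.

Things in the scene. Friction and masses are not known exactly. Their poses are not given: they have to be found in the camera images.
- cup_yellow: Yellow cup, loose and empty: a round plastic tumbler 80 mm tall, 58 mm across at the rim, a little narrower at the foot, wall 3 mm, about 0.12 kg. Origin at the centre of its underside. It stands on the white tray (floor 4 mm, rim 12 mm above the table) in a rough row with the white and blue cups, about 80 to 110 mm apart; which stands where varies.
- cup_yellow_center (a point): Centre of the yellow cup: on its axis, half-way up, 40 mm above its underside.
- mat: Round green mat, 72 mm across, 3 mm thick, fixed on the floor of the free one (left or right, varies) of the two drawer compartments. Origin at the centre of its underside; a cup on it stands 3 mm above the origin. The station's front face is 57 mm beyond the mat's centre; the other compartment's centre is 104 mm away sideways.
- lid (a joint): Opening angle of the lid in rad: 0 closed (flat), 1.047 is 60 degrees, stop at 1.4. Steel frame with clear window, 175 mm from hinge to front edge, 200 mm wide, 7 mm thick, about 0.5 kg (varies by a third). Hinged on its far side: the front edge swings up and away from the robot. No spring or catch: it falls shut from any angle.
- lid_hinge (a point): Middle of the lid's hinge axis, 115 mm above the table. The axis is level, parallel to the station's y axis; the handle lies straight in front of this point, towards the station's -x.
- lid_handle (a point): Black blade handle at the middle of the lid's front edge: 50 mm long (its x, towards the hinge), 14 mm thick (its y, along the hinge axis), 30 mm tall (its z). Origin at the blade's centre; when closed 202 mm in front of the hinge axis and 12 mm above it. Can be pinched across the 14 mm from above; the blade turns between the pads as a gripper that keeps pointing down follows the arc.
- station: Steel warming station, fixed, 240 mm deep (x), 440 wide (y), 115 high; x points away from the robot side. Left half (+y): well with the lid. Right half: a drawer fixed open in front of it, 115 x 210 mm, with two compartments side by side, each about 105 (x) by 97 mm (y); floor 19 mm, walls 48 mm and front panel 52 mm above the table. Origin: under the middle of the 240 x 440 housing.
- spoon_block: Bystander: wooden block 56 x 56 x 50 mm with three steel spoon ends on top (77 mm in all), in the drawer's other compartment. Origin under its centre.
- cup_white: Bystander: white cup like the yellow one, on the tray. Origin under its centre.
- cup_blue: Bystander: blue cup like the yellow one, on the tray. Origin under its centre.
- sauce_bottle: Bystander: amber sauce bottle with red cap, 56 mm across, 170 mm tall. Origin under its centre.
- jar: Bystander: glass jar with steel cap, 74 mm across, 100 mm tall. Origin under its centre.
- timer: Bystander: grey kitchen timer, 50 x 70 x 62 mm. Origin under its centre.
- spatula: Bystander: spatula lying on the table to the right of the tray. Origin near the middle of its underside.
Mind the look-alikes: they are no part of the job. What is shaped like the cup_yellow but red is not meant.

How it is judged:
By the outcome, as a careful person would: the job done as asked, in the order asked, and still so for the second after the job is handed in, while the arm keeps its last pose, push and grip.
It also fails if it takes over 54 s, if anything falls off the work surface, if the arm or the gripper's body presses on something with over 40 N, if the wrist force passes 120 N, or if a joint passes its speed limit or range.

## Working session

There is one attempt and no reset: what is moved stays moved. The work goes in short steps, Python scripts to look and compute and a shell command to move; the robot and the scene stay as the last step left them, time stands still between calls to the robot, and variables do not carry over. Pictures are saved under pics/ and viewed, and the job is handed in when it is done.

```bash
ls; mkdir -p pics; python3 - <<'E'
from cell import *
import cv2,numpy as np
o=get_obs();print({k:np.round(v,3).tolist() for k,v in o.items()})
for n in ["scene","top"]:
    p,d=grab_frame(n);cv2.imwrite(f"pics/{n}0.png",p[:,:,::-1]);np.save(f"pics/{n}0.npy",d)
    for l in ["cup_yellow","mat","lid_handle","station","spoon_block","cup_white","cup_blue"]:
        try: print(n,l,[(np.round(r["point"],3).tolist(),round(r["conf"],2)) for r in spot_in(l,n)])
        except Exception as e: print(n,l,e)
E
```

```text
pics
{'time': 0.0, 'joint_positions': [-1.437, 0.151, 1.438, 0.0, 1.554, -0.134], 'dq': [-0.001, -0.0, 0.001, 0.001, 0.001, -0.001], 'joint_efforts': [-0.001, -71.306, -57.087, -0.0, 0.009, -0.0], 'tool_pos': [0.152, -0.554, 0.248], 'tcp_rot': [[0.964, 0.265, -0.0], [0.265, -0.964, 0.001], [0.0, -0.001, -1.0]], 'contact_force': [-0.067, -0.225, -0.335], 'torque': [0.016, -0.024, -0.026], 'finger_gap': 0.085}
scene cup_yellow [([0.604, -0.314, 0.057], 0.88), ([0.541, -0.438, 0.056], 0.87)]
scene mat []
scene lid_handle [([0.625, 0.22, 0.126], 0.67)]
scene station [([0.682, 0.142, 0.116], 0.93)]
scene spoon_block [([0.472, 0.055, 0.071], 0.79), ([0.621, 0.217, 0.121], 0.45), ([0.516, -0.293, 0.063], 0.24), ([0.441, -0.061, 0.026], 0.16)]
scene cup_white [([0.434, -0.299, 0.062], 0.84), ([0.624, 0.221, 0.118], 0.5)]
scene cup_blue [([0.516, -0.294, 0.065], 0.64)]
top cup_yellow [([0.6, -0.328, 0.036], 0.93), ([0.538, -0.453, 0.042], 0.84), ([0.424, -0.315, 0.033], 0.25)]
top mat [([0.466, -0.062, 0.022], 0.79)]
top lid_handle [([0.617, 0.208, 0.118], 0.62)]
top station [([0.617, 0.074, 0.12], 0.9)]
top spoon_block [([0.467, 0.038, 0.069], 0.9)]
top cup_white [([0.425, -0.314, 0.036], 0.81)]
top cup_blue [([0.508, -0.314, 0.029], 0.82), ([0.427, -0.315, 0.031], 0.53), ([0.616, 0.207, 0.12], 0.24)]
```

View pics/scene0.png

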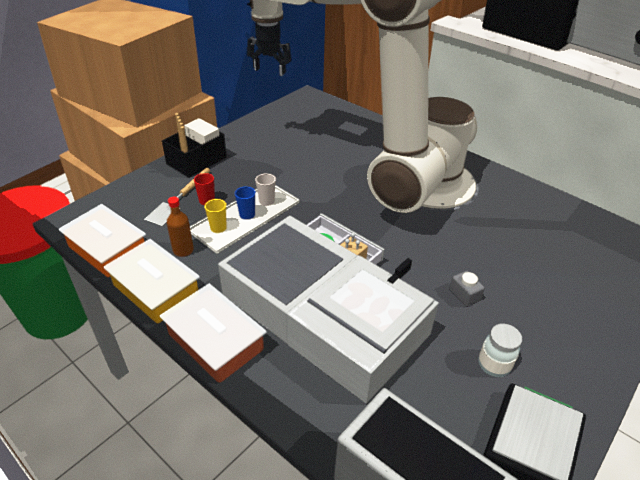

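View pics/top0.png

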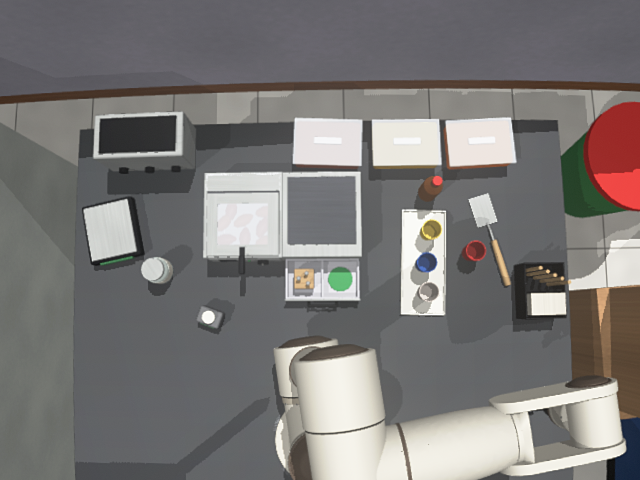

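Two things are shaped like the target. In the top picture one is at (431,229), yellow and on the tray. The other is at (475,250), red and off the tray to the right. The yellow one fits the description. I'll confirm that in a crop and measure it.

```bash
cat > h.py <<'E'
import numpy as np,cv2
from cell import *
def cloud(n,d,m=None):
    m=m or camera_model(n);K=np.array(m["camera_matrix"]);D=np.array(m["dist_coeffs"]);R=np.array(m["R"]);t=np.array(m["t"])
    v,u=np.mgrid[0:480,0:640];q=cv2.undistortPoints(np.stack([u,v],-1).reshape(-1,1,2).astype(np.float64),K,D).reshape(480,640,2)
    c=np.dstack([q[...,0]*d,q[...,1]*d,d]);return (c-t)@R
E
python3 - <<'E'
from h import *
for n in ["top","scene"]:
    p=cv2.imread(f"pics/{n}0.png");d=np.load(f"pics/{n}0.npy");W=cloud(n,d);h=cv2.cvtColor(p,cv2.COLOR_BGR2HSV).astype(int)
    H,S,V=h[...,0],h[...,1],h[...,2];X,Y,Z=W[...,0],W[...,1],W[...,2]
    ok=d>0
    cup=ok&(H>18)&(H<35)&(S>120)&(abs(X-.6)<.07)&(abs(Y+.32)<.07)
    q=W[cup];print(n,"yellow",len(q),q.min(0).round(3),q.max(0).round(3))
    r=q[q[:,2]>.078]; print(" rim",len(r),((r.min(0)+r.max(0))/2).round(4),np.ptp(r,axis=0).round(3))
    c,rad=cv2.minEnclosingCircle(r[:,:2].astype(np.float32));print(" circ",np.round(c,4),rad)
    m=ok&(H>45)&(H<85)&(S>120)&(abs(X-.46)<.07)&(abs(Y+.06)<.07);q=W[m]
    print(" mat",len(q),q.min(0).round(3),q.max(0).round(3),((q.min(0)+q.max(0))/2).round(4),q.mean(0).round(4))
    k=ok&(V<70)&(Z>.105)&(Z<.16)&(abs(X-.59)<.07)&(abs(Y-.21)<.05);q=W[k]
    print(" handle",len(q),q.min(0).round(3),q.max(0).round(3),q.mean(0).round(4))
    c,(w,hh),a=cv2.minAreaRect(q[:,:2].astype(np.float32));print(np.round(c,4),w,hh,a)
    # station top face
    s=ok&(abs(Z-.115)<.006)&(X>.55)&(Y>-.2)&(Y<.4);q=W[s];print(" sttop",cv2.minAreaRect(q[:,:2].astype(np.float32)),q[:,2].mean())
    w=ok&(Z>.035)&(Z<.06)&(X>.38)&(X<.57)&(abs(Y)<.16);q=W[w];print(" drawer",cv2.minAreaRect(q[:,:2].astype(np.float32)),q[:,2].max())
    sb=ok&(Z>.06)&(Z<.09)&(X>.38)&(X<.54)&(abs(Y)<.16);q=W[sb];print(" spoons",q.min(0).round(3),q.max(0).round(3))
    a=(slice(190,320),slice(390,500)) if n=="top" else (slice(160,270),slice(140,300))
    cv2.imwrite(f"pics/crop_{n}.png",cv2.resize(p[a],None,fx=4,fy=4,interpolation=cv2.INTER_CUBIC))
E
```

```text
top yellow 281 [ 0.577 -0.347 -0.001] [ 0.629 -0.292  0.088]
 rim 40 [ 0.6023 -0.3184  0.0833] [0.052 0.053 0.01 ]
 circ [ 0.6025 -0.3188] 0.02853410691022873
 mat 119 [ 0.439 -0.091  0.01 ] [ 0.486 -0.027  0.034] [ 0.4623 -0.0593  0.022 ] [ 0.4586 -0.0605  0.0217]
 handle 53 [0.52  0.205 0.12 ] [0.553 0.218 0.147] [0.5356 0.2116 0.1326]
[0.5366 0.2109] 0.01283765397965908 0.03212887421250343 87.77574157714844
 sttop ((0.741868793964386, 0.13939863443374634), (0.519192099571228, 0.38360947370529175), 89.9881820678711) 0.11671460509918685
 drawer ((0.45864465832710266, 0.021873541176319122), (0.2750859558582306, 0.1354086846113205), 89.02462768554688) 0.05990424155573979
 spoons [ 0.41  -0.116  0.06 ] [0.528 0.16  0.09 ]
scene yellow 583 [ 0.571 -0.351  0.004] [ 0.632 -0.29   0.085]
 rim 89 [ 0.6006 -0.3204  0.0816] [0.06  0.059 0.007]
 circ [ 0.6025 -0.3209] 0.032686956226825714
 mat 28 [ 0.431 -0.083  0.017] [ 0.445 -0.037  0.024] [ 0.4381 -0.0598  0.0201] [ 0.4385 -0.0599  0.0201]
 handle 118 [0.52  0.202 0.115] [0.556 0.221 0.144] [0.5352 0.2131 0.1295]
[0.538  0.2116] 0.035658158361911774 0.017901360988616943 1.2128859758377075
 sttop ((0.743079662322998, 0.1394215226173401), (0.5208180546760559, 0.3861502408981323), 89.9924087524414) 0.11648032372248586
 drawer ((0.43550917506217957, -0.00768289715051651), (0.21362680196762085, 0.06698217242956161), 87.75955200195312) 0.05997600283448175
 spoons [0.438 0.015 0.06 ] [0.489 0.073 0.09 ]
```

View pics/crop_top.png

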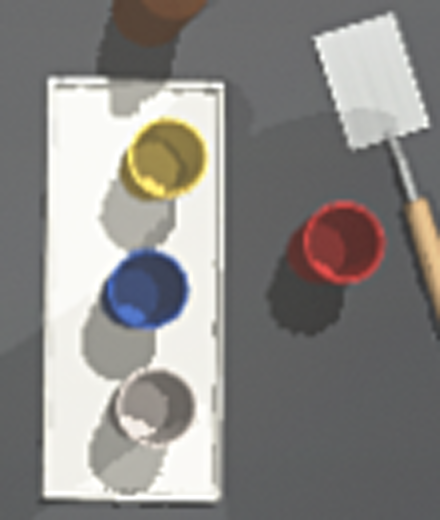

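The crop confirms it. The yellow tumbler is on the tray at crop (167,158), the red one is off the tray at (343,242), and the blue and white cups follow below in the row. Next I'll refine the mat, station yaw, handle and bottle.

```bash
python3 - <<'E'
from h import *
n="top";p=cv2.imread("pics/top0.png");d=np.load("pics/top0.npy");W=cloud(n,d);h=cv2.cvtColor(p,cv2.COLOR_BGR2HSV).astype(int)
m=camera_model(n);K,D,R,t=[np.array(m[k]) for k in("camera_matrix","dist_coeffs","R","t")]
def plane(uv,z):
    q=cv2.undistortPoints(np.array(uv,float).reshape(-1,1,2),K,D).reshape(-1,2);r=np.c_[q,np.ones(len(q))]@R;c=-R.T@t
    return c+r*((z-c[2])/r[:,2])[:,None]
print("cam",-R.T@t)
g=((h[...,0]>40)&(h[...,0]<90)&(h[...,1]>100)).astype(np.uint8);g[:255]=0;g[300:]=0;g[:,:310]=0;g[:,365:]=0
v,u=np.nonzero(g);P=plane(np.c_[u,v],.022);print("mat",len(u),P.min(0),P.max(0),P.mean(0),cv2.minEnclosingCircle(P[:,:2].astype(np.float32)))
X,Y,Z=W[...,0],W[...,1],W[...,2]
b=(d>0)&(X>.64)&(X<.8)&(Y<-.28)&(Y>-.42)&(Z>.05);q=W[b];print("bottle",q.min(0),q.max(0))
for c in (210,220,230,241,243,250,260,300,330,350):print(c,[(r,X[r,c].round(3),Z[r,c].round(3)) for r in range(240,280,3)], Y[250,c].round(3))
cv2.imwrite("pics/c2.png",cv2.resize(p[165:310,195:370],None,fx=4,fy=4,interpolation=cv2.INTER_CUBIC))
s=cv2.imread("pics/scene0.png");cv2.imwrite("pics/c3.png",cv2.resize(s[200:330,290:440],None,fx=5,fy=4.6,interpolation=cv2.INTER_CUBIC))
E
```

```text
cam [ 0.3915388  -0.02159092  1.69220251]
mat 420 [ 0.43593907 -0.09136881  0.022     ] [ 0.50018447 -0.02712255  0.022     ] [ 0.46857876 -0.05890484  0.022     ] ((0.4686068296432495, -0.05914593115448952), 0.03381192684173584)
bottle [ 0.69531526 -0.41965123  0.05034247] [ 0.79992386 -0.28176427  0.17760025]
210 [(240, np.float64(0.577), np.float64(0.12)), (243, np.float64(0.569), np.float64(0.121)), (246, np.float64(0.56), np.float64(0.122)), (249, np.float64(0.552), np.float64(0.118)), (252, np.float64(0.543), np.float64(0.126)), (255, np.float64(0.536), np.float64(0.114)), (258, np.float64(0.53), np.float64(0.085)), (261, np.float64(0.528), np.float64(-0.001)), (264, np.float64(0.52), np.float64(-0.005)), (267, np.float64(0.51), np.float64(0.003)), (270, np.float64(0.501), np.float64(0.0)), (273, np.float64(0.493), np.float64(-0.002)), (276, np.float64(0.483), np.float64(0.001)), (279, np.float64(0.474), np.float64(0.003))] 0.301
220 [(240, np.float64(0.576), np.float64(0.126)), (243, np.float64(0.568), np.float64(0.119)), (246, np.float64(0.559), np.float64(0.125)), (249, np.f
[... 4905 characters left out ...]
t64(0.022)), (279, np.float64(0.468), np.float64(0.027))] -0.031
350 [(240, np.float64(0.57), np.float64(0.119)), (243, np.float64(0.562), np.float64(0.121)), (246, np.float64(0.554), np.float64(0.117)), (249, np.float64(0.546), np.float64(0.118)), (252, np.float64(0.538), np.float64(0.112)), (255, np.float64(0.53), np.float64(0.11)), (258, np.float64(0.525), np.float64(0.068)), (261, np.float64(0.52), np.float64(0.02)), (264, np.float64(0.511), np.float64(0.019)), (267, np.float64(0.503), np.float64(0.017)), (270, np.float64(0.494), np.float64(0.018)), (273, np.float64(0.485), np.float64(0.026)), (276, np.float64(0.476), np.float64(0.02)), (279, np.float64(0.467), np.float64(0.034))] -0.086
```

View pics/c2.png

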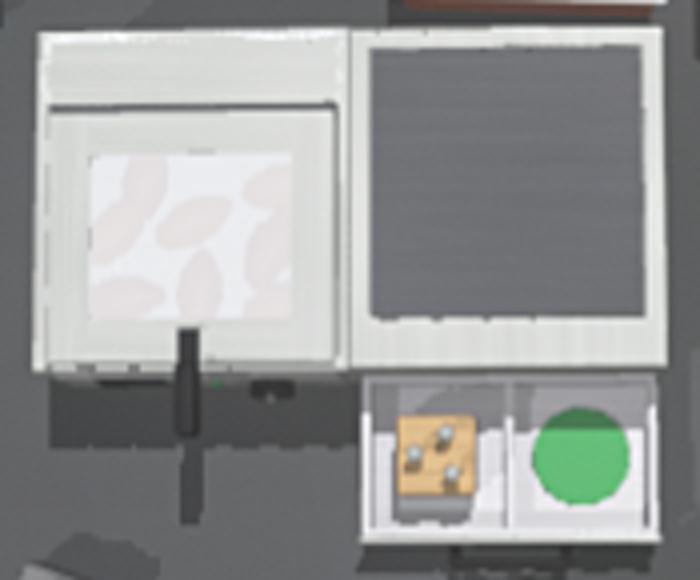

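View pics/c3.png

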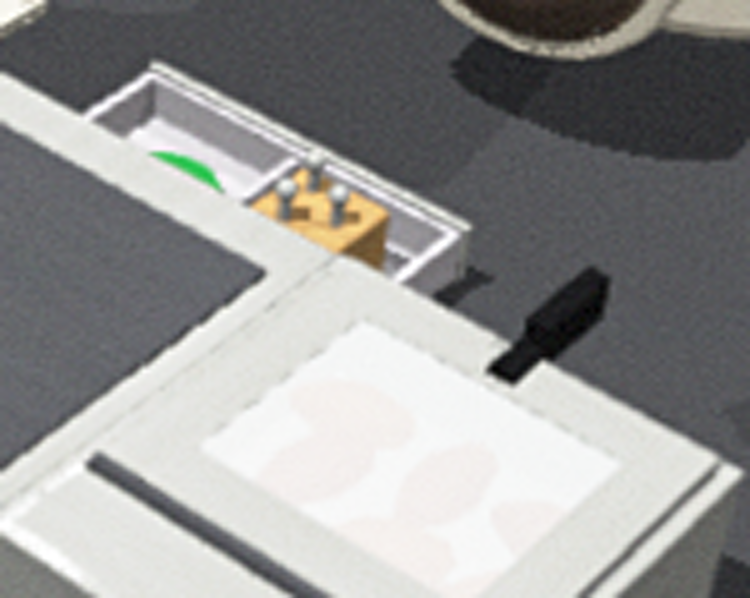

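Measurements, which agree with the sizes given:
- **Cup:** (0.602, -0.319), top at 0.084.
- **Mat:** (0.4686, -0.059). That puts the station face at about 0.526, as observed.
- **Handle blade:** x 0.482 to 0.533, centre about (0.507, 0.212).
- **Hinge:** x about 0.709.
- **Yaw:** the station's yaw is about 0.

Now I'll move above the cup.

```bash
python3 -m pendant '{"translation":[[0.02,-0.004,0],[0.05,-0.011,0],[0.09,-0.019,0],[0.13,-0.028,0],[0.17,-0.037,0],[0.21,-0.045,0],[0.25,-0.054,0],[0.29,-0.063,0],[0.33,-0.071,0],[0.37,-0.08,0]],"turn":[[0,0,1],[0,0,3],[0,0,5],[0,0,7],[0,0,9],[0,0,11],[0,0,13],[0,0,14],[0,0,15],[0,0,15.4]]}' 0 40
python3 - <<'E'
from h import *
o=get_obs();R=np.array(o["tcp_rot"]);print(o["tool_pos"],R.round(3).tolist());print(R.T@(np.array([.602,-.319,.2])-o["tool_pos"]))
E
```

```text
time: 1.63
tool_pos: [0.4894, -0.3781, 0.2484]
tcp_rot: [[1.0, -0.002, 0.0], [-0.002, -1.0, -0.0], [0.0, 0.0, -1.0]]
contact_force: [-0.4, -1.4, 0.5]
finger_gap: 0.0853
[ 0.48943912 -0.37812528  0.24840238] [[1.0, -0.002, 0.0], [-0.002, -1.0, -0.0], [0.0, 0.0, -1.0]]
[ 0.11243255 -0.05936137  0.04841167]
```

```bash
python3 -m pendant '{"translation":[[0.03,-0.016,0],[0.06,-0.032,0.01],[0.09,-0.048,0.02],[0.105,-0.055,0.03],[0.112,-0.059,0.038],[0.112,-0.059,0.038],[0.112,-0.059,0.038]],"turn":[[0,0,0],[0,0,0],[0,0,0],[0,0,0],[0,0,0],[0,0,0],[0,0,0]]}'
python3 - <<'E'
from h import *
o=get_obs();m=camera_model("wrist");p,d=grab_frame("wrist");cv2.imwrite("pics/w1.png",p[:,:,::-1]);W=cloud("wrist",d,m)
print(o["tool_pos"]);print("cam",-np.array(m["R"]).T@m["t"])
h=cv2.cvtColor(p,cv2.COLOR_RGB2HSV).astype(int);H,S=h[...,0],h[...,1]
q=W[(d>0)&(H>18)&(H<35)&(S>120)&(abs(W[...,0]-.6)<.06)&(abs(W[...,1]+.32)<.06)];print(len(q))
r=q[(q[:,2]>.079)&(q[:,2]<.09)];print(len(r),r.min(0),r.max(0),cv2.minEnclosingCircle(r[:,:2].astype(np.float32)))
E
```

```text
time: 2.22
tool_pos: [0.5991, -0.321, 0.2099]
tcp_rot: [[1.0, -0.001, -0.001], [-0.001, -1.0, 0.0], [-0.001, -0.0, -1.0]]
contact_force: [-0.0, -0.2, -0.1]
finger_gap: 0.0855
[ 0.59908696 -0.32096275  0.2099032 ]
cam [ 0.66895523 -0.32134374  0.3345407 ]
6409
1438 [ 0.5712053  -0.34968161  0.07900937] [ 0.62861463 -0.29329076  0.08542884] ((0.6000325083732605, -0.3212699294090271), 0.02888251096010208)
```

View pics/w1.png

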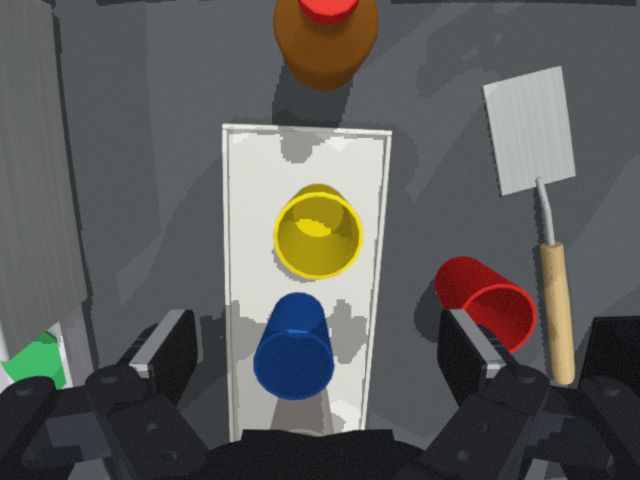

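The wrist view shows the yellow rim at (318,232), centred at world (0.600, -0.321) with a radius of 29 mm. Blue is behind it at (295,360) and red is off to the right at (487,300). The finger columns are clear, so I'll descend.

```bash
python3 -m pendant '{"translation":[[0,0,0.02],[0,0,0.05],[0,0,0.075],[0,0,0.09],[0,0,0.095],[0,0,0.095]],"turn":[[0,0,0],[0,0,0],[0,0,0],[0,0,0],[0,0,0],[0,0,0]]}'
```

```text
time: 2.77
tool_pos: [0.5988, -0.3213, 0.1152]
tcp_rot: [[1.0, -0.002, -0.001], [-0.002, -1.0, 0.0], [-0.001, -0.0, -1.0]]
contact_force: [0.1, -0.2, -0.0]
finger_gap: 0.0856
```

```bash
python3 -m pendant '{"translation":[[0.002,0,0.02],[0.002,0,0.045],[0.002,0,0.056],[0.002,0,0.060],[0.002,0,0.060],[0.002,0,0.060]],"turn":[[0,0,0],[0,0,0],[0,0,0],[0,0,0],[0,0,0],[0,0,0]]}'
python3 -m pendant '{"translation":[[0,0,0],[0,0,0],[0,0,0],[0,0,0],[0,0,0],[0,0,0],[0,0,0],[0,0,0]],"turn":[[0,0,0],[0,0,0],[0,0,0],[0,0,0],[0,0,0],[0,0,0],[0,0,0],[0,0,0]]}' 0.6 40
```

```text
time: 3.27
tool_pos: [0.6023, -0.3211, 0.057]
tcp_rot: [[1.0, -0.001, 0.001], [-0.001, -1.0, -0.001], [0.001, 0.001, -1.0]]
contact_force: [-0.2, 0.3, 0.0]
finger_gap: 0.0853
time: 3.93
tool_pos: [0.6024, -0.3208, 0.0569]
tcp_rot: [[1.0, -0.001, 0.002], [-0.001, -1.0, -0.001], [0.002, 0.001, -1.0]]
contact_force: [-0.6, 0.4, 9.2]
finger_gap: 0.0565
```

```bash
python3 -m pendant '{"translation":[[0,0,-0.005],[0,0,-0.015],[0,0,-0.03],[0,0,-0.05],[0,0,-0.075],[0,0,-0.1],[0,0,-0.125],[0,0,-0.143],[0,0,-0.15],[0,0,-0.15]],"turn":[[0,0,0],[0,0,0],[0,0,0],[0,0,0],[0,0,0],[0,0,0],[0,0,0],[0,0,0],[0,0,0],[0,0,0]]}'
python3 -m pendant '{"translation":[[-0.003,-0.006,0],[-0.01,-0.02,0],[-0.022,-0.044,0],[-0.035,-0.07,0],[-0.05,-0.1,0],[-0.065,-0.13,0],[-0.08,-0.16,0],[-0.094,-0.188,0],[-0.106,-0.211,0],[-0.116,-0.23,0]],"turn":[[0,0,0],[0,0,0],[0,0,0],[0,0,0],[0,0,0],[0,0,0],[0,0,0],[0,0,0],[0,0,0],[0,0,0]]}'
python3 -m pendant '{"translation":[[-0.008,-0.015,0],[-0.014,-0.025,0],[-0.017,-0.031,0],[-0.018,-0.032,0],[-0.018,-0.032,0],[-0.018,-0.032,0]],"turn":[[0,0,0],[0,0,0],[0,0,0],[0,0,0],[0,0,0],[0,0,0]]}'
python3 - <<'E'
from h import *
o=get_obs();m=camera_model("wrist");p,d=grab_frame("wrist");cv2.imwrite("pics/w2.png",p[:,:,::-1]);W=cloud("wrist",d,m)
print(o["tool_pos"])
h=cv2.cvtColor(p,cv2.COLOR_RGB2HSV).astype(int);H,S=h[...,0],h[...,1]
q=W[(d>0)&(H>18)&(H<35)&(S>120)&(W[...,2]>.1)];print(len(q),q.min(0),q.max(0))
zt=q[:,2].max();r=q[(q[:,2]>zt-.008)];print(len(r),r.min(0),r.max(0),cv2.minEnclosingCircle(r[:,:2].astype(np.float32)))
q=W[(d>0)&(H>40)&(H<85)&(S>120)&(abs(W[...,2]-.022)<.02)];print("mat",len(q),q.min(0),q.max(0))
E
```

```text
time: 4.77
tool_pos: [0.6022, -0.3208, 0.2077]
tcp_rot: [[1.0, -0.001, 0.003], [-0.001, -1.0, -0.002], [0.003, 0.002, -1.0]]
contact_force: [-0.5, -0.5, -1.1]
finger_gap: 0.0562
time: 5.6
tool_pos: [0.4841, -0.0883, 0.2037]
tcp_rot: [[1.0, -0.0, -0.002], [-0.0, -1.0, 0.001], [-0.002, -0.001, -1.0]]
contact_force: [0.6, 0.4, -1.4]
finger_gap: 0.0565
time: 6.1
tool_pos: [0.4684, -0.059, 0.2051]
tcp_rot: [[1.0, -0.001, -0.0], [-0.001, -1.0, -0.0], [-0.0, 0.0, -1.0]]
contact_force: [0.3, 0.2, -1.2]
finger_gap: 0.0564
[ 0.46842118 -0.05900228  0.20514986]
29264 [ 0.44002261 -0.08861459  0.15294282] [ 0.49514708 -0.03013027  0.26906675]
95 [ 0.47662219 -0.07817491  0.26106973] [ 0.48562472 -0.04073722  0.26906675] ((0.48501908779144287, -0.05945606529712677), 0.01881885528564453)
mat 5133 [ 0.44285695 -0.09466501  0.01847913] [ 0.50110928 -0.02514019  0.02382828]
```

View pics/w2.png

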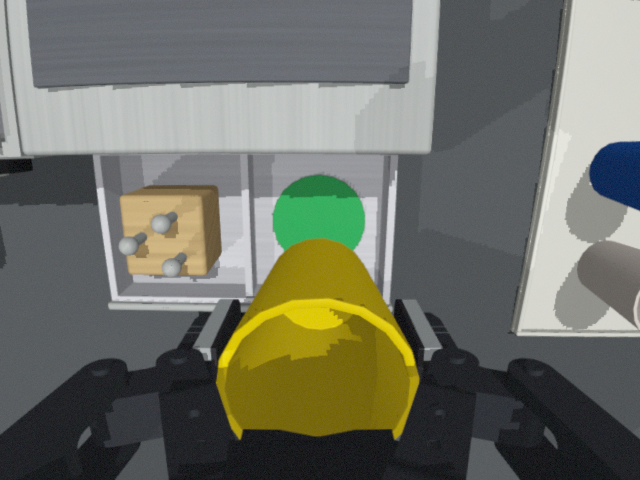

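The wrist view shows the cup upright in the jaws at (318,320). The mat is at (318,215) and the spoon block is left of it at (172,230). I'll check how the cup sits in the hand from the saved geometry.

```bash
python3 - <<'E'
from h import *
from scipy.optimize import least_squares
m=camera_model("wrist");p,d=grab_frame("wrist");W=cloud("wrist",d,m)
h=cv2.cvtColor(p,cv2.COLOR_RGB2HSV).astype(int);H,S=h[...,0],h[...,1]
Y=(d>0)&(H>18)&(H<35)&(S>120)&(W[...,2]>.1);q=W[Y]
print(np.percentile(q[:,2],[0.1,1,50,95,99,99.7]))
for lo,hi in((.155,.17),(.17,.185),(.19,.2),(.225,.23),(.23,.24)):
    r=q[(q[:,2]>lo)&(q[:,2]<hi)]
    if len(r)<20:continue
    f=least_squares(lambda a:np.hypot(r[:,0]-a[0],r[:,1]-a[1])-a[2],[.468,-.059,.027],loss="soft_l1",f_scale=.001);print(lo,len(r),f.x.round(4))
q=W[(d>0)&(H>40)&(H<85)&(S>120)&(abs(W[...,2]-.022)<.006)];hull=cv2.convexHull(q[:,:2].astype(np.float32))[:,0];hull=hull[hull[:,0]>.475]
f=least_squares(lambda a:np.hypot(hull[:,0]-a[0],hull[:,1]-a[1])-.036,[.468,-.059]);print("mat",f.x)
E
```

```text
[0.15423205 0.15515801 0.20846412 0.23164285 0.23266486 0.26120707]
0.155 2942 [ 0.468  -0.0598  0.022 ]
0.17 3185 [ 0.4676 -0.0597  0.0233]
0.19 3314 [ 0.4677 -0.0596  0.0244]
0.225 2066 [ 0.4683 -0.0593  0.0263]
0.23 4007 [ 0.4669 -0.0592  0.0268]
mat [ 0.46464952 -0.06023087]
```

```bash
python3 -m pendant '{"translation":[[-0.002,0,0.01],[-0.002,0,0.03],[-0.002,0,0.055],[-0.002,0,0.08],[-0.002,0,0.1],[-0.002,0,0.113],[-0.002,0,0.12],[-0.002,0,0.122],[-0.002,0,0.122],[-0.002,0,0.122]],"turn":[[0,0,0],[0,0,0],[0,0,0],[0,0,0],[0,0,0],[0,0,0],[0,0,0],[0,0,0],[0,0,0],[0,0,0]]}'
python3 -m pendant '{"translation":[[0,0,0.001],[0,0,0.002],[0,0,0.003],[0,0,0.004],[0,0,0.005],[0,0,0.005],[0,0,0.005]],"turn":[[0,0,0],[0,0,0],[0,0,0],[0,0,0],[0,0,0],[0,0,0],[0,0,0]]}'
```

```text
time: 7.03
tool_pos: [0.4664, -0.0586, 0.0839]
tcp_rot: [[1.0, -0.001, 0.001], [-0.001, -1.0, -0.0], [0.001, 0.0, -1.0]]
contact_force: [1.4, -0.5, -0.5]
finger_gap: 0.0567
time: 7.62
tool_pos: [0.466, -0.0584, 0.0783]
tcp_rot: [[1.0, -0.001, -0.0], [-0.001, -1.0, 0.0], [-0.0, -0.0, -1.0]]
contact_force: [-0.0, -0.2, -0.4]
finger_gap: 0.0562
```

```bash
python3 -m pendant '{"translation":[[0,0,0.0005],[0,0,0.001],[0,0,0.0015],[0,0,0.002],[0,0,0.002],[0,0,0.002]],"turn":[[0,0,0],[0,0,0],[0,0,0],[0,0,0],[0,0,0],[0,0,0]]}'
python3 -m pendant '{"translation":[[0,0,0.0003],[0,0,0.0006],[0,0,0.001],[0,0,0.001],[0,0,0.001]],"turn":[[0,0,0],[0,0,0],[0,0,0],[0,0,0],[0,0,0]]}'
```

```text
time: 8.12
tool_pos: [0.466, -0.0584, 0.0763]
tcp_rot: [[1.0, -0.001, -0.0], [-0.001, -1.0, 0.0], [-0.0, -0.0, -1.0]]
contact_force: [-0.0, -0.4, -1.1]
finger_gap: 0.0563
time: 8.53
tool_pos: [0.4661, -0.0584, 0.0753]
tcp_rot: [[1.0, -0.001, -0.0], [-0.001, -1.0, 0.0], [-0.0, -0.0, -1.0]]
contact_force: [0.4, -0.6, -2.0]
finger_gap: 0.0569
```

```bash
python3 -m pendant '{"translation":[[0,0,0.0005],[0,0,0.001],[0,0,0.001],[0,0,0.001]],"turn":[[0,0,0],[0,0,0],[0,0,0],[0,0,0]]}'
python3 -m pendant '{"translation":[[0,0,0.0005],[0,0,0.001],[0,0,0.001],[0,0,0.001]],"turn":[[0,0,0],[0,0,0],[0,0,0],[0,0,0]]}'
```

```text
time: 8.87
tool_pos: [0.4665, -0.0585, 0.0749]
tcp_rot: [[1.0, -0.001, 0.001], [-0.001, -1.0, -0.0], [0.001, 0.0, -1.0]]
contact_force: [-0.3, -0.1, 7.8]
finger_gap: 0.0566
time: 9.2
tool_pos: [0.4669, -0.0586, 0.0748]
tcp_rot: [[1.0, -0.001, 0.002], [-0.001, -1.0, -0.001], [0.002, 0.001, -1.0]]
contact_force: [-5.1, 1.2, 21.7]
finger_gap: 0.0563
```

Contact is at TCP z 0.075, as predicted. I'll relax the push and release.

```bash
python3 -m pendant '{"translation":[[0,0,-0.001],[0,0,-0.0015],[0,0,-0.0015]],"turn":[[0,0,0],[0,0,0],[0,0,0]]}'
python3 -m pendant '{"translation":[[0,0,0],[0,0,0],[0,0,0],[0,0,0],[0,0,0],[0,0,0],[0,0,0]],"turn":[[0,0,0],[0,0,0],[0,0,0],[0,0,0],[0,0,0],[0,0,0],[0,0,0]]}' 0.05
python3 -m pendant '{"translation":[[0,0,-0.005],[0,0,-0.02],[0,0,-0.045],[0,0,-0.08],[0,0,-0.115],[0,0,-0.14],[0,0,-0.155],[0,0,-0.16],[0,0,-0.16]],"turn":[[0,0,0],[0,0,0],[0,0,0],[0,0,0],[0,0,0],[0,0,0],[0,0,0],[0,0,0],[0,0,0]]}'
python3 - <<'E'
from h import *
from scipy.optimize import least_squares
m=camera_model("wrist");p,d=grab_frame("wrist");W=cloud("wrist",d,m);cv2.imwrite("pics/w3.png",p[:,:,::-1])
h=cv2.cvtColor(p,cv2.COLOR_RGB2HSV).astype(int);H,S=h[...,0],h[...,1]
q=W[(d>0)&(H>18)&(H<35)&(S>120)&(W[...,2]>.01)];print(np.percentile(q[:,2],[1,99]))
for lo,hi in((.03,.05),(.06,.08),(.098,.106)):
    r=q[(q[:,2]>lo)&(q[:,2]<hi)]
    if len(r)<20:continue
    f=least_squares(lambda a:np.hypot(r[:,0]-a[0],r[:,1]-a[1])-a[2],[.468,-.059,.027],loss="soft_l1",f_scale=.001);print(lo,len(r),f.x.round(4))
q=W[(d>0)&(H>40)&(H<85)&(S>120)&(abs(W[...,2]-.022)<.006)];hull=cv2.convexHull(q[:,:2].astype(np.float32))[:,0];hull=hull[hull[:,0]>.46]
f=least_squares(lambda a:np.hypot(hull[:,0]-a[0],hull[:,1]-a[1])-.036,[.468,-.059]);print("mat",f.x,len(q))
E
```

```text
time: 9.45
tool_pos: [0.4661, -0.0584, 0.0749]
tcp_rot: [[1.0, -0.001, 0.0], [-0.001, -1.0, -0.0], [0.0, 0.0, -1.0]]
contact_force: [-0.7, -2.2, 4.5]
finger_gap: 0.0567
time: 10.03
tool_pos: [0.4661, -0.0584, 0.0748]
tcp_rot: [[1.0, -0.001, -0.0], [-0.001, -1.0, 0.0], [-0.0, -0.0, -1.0]]
contact_force: [0.0, -0.2, 0.4]
finger_gap: 0.081
time: 10.78
tool_pos: [0.4664, -0.0585, 0.2359]
tcp_rot: [[1.0, -0.001, 0.002], [-0.001, -1.0, -0.0], [0.002, 0.0, -1.0]]
contact_force: [-0.1, -0.2, -0.2]
finger_gap: 0.0812
[0.0235973  0.10205355]
0.03 687 [ 0.4649 -0.0588  0.0223]
0.06 982 [ 0.4648 -0.059   0.0244]
0.098 1286 [ 0.4641 -0.0593  0.0268]
mat [ 0.46441341 -0.06001124] 1727
```

View pics/w3.png

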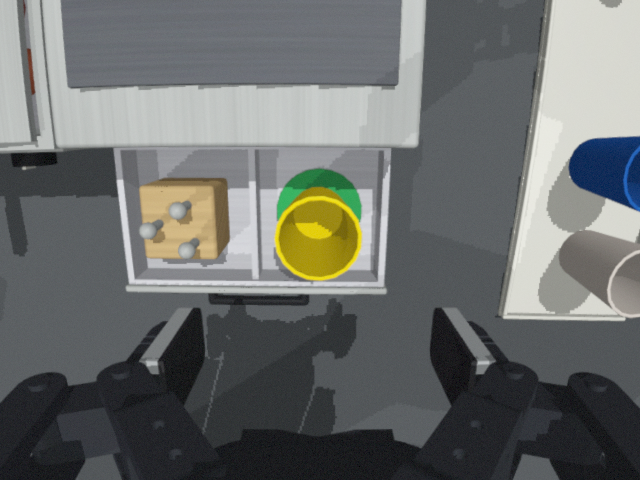

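The cup stands upright and centred within 1 mm: cup at (0.4648, -0.059), mat at (0.4644, -0.060), top at 0.102. Its rim is at (318,238) over the green at (318,205). Next is the handle.

```bash
python3 -m pendant '{"translation":[[0.003,-0.02,0],[0.008,-0.05,0],[0.013,-0.085,0],[0.018,-0.12,0],[0.023,-0.155,0],[0.028,-0.19,0],[0.034,-0.225,0],[0.038,-0.255,0],[0.04,-0.268,0],[0.04,-0.27,0]],"turn":[[0,0,0],[0,0,0],[0,0,0],[0,0,0],[0,0,0],[0,0,0],[0,0,0],[0,0,0],[0,0,0],[0,0,0]]}'
python3 -m pendant '{"translation":[[0,0,0],[0,0,0],[0,0,0]],"turn":[[0,0,0],[0,0,0],[0,0,0]]}'
python3 - <<'E'
from h import *
o=get_obs();m=camera_model("wrist");p,d=grab_frame("wrist");W=cloud("wrist",d,m);cv2.imwrite("pics/w4.png",p[:,:,::-1])
print(o["tool_pos"])
V=p.max(-1)
X,Y,Z=W[...,0],W[...,1],W[...,2]
k=(d>0)&(V<70)&(Z>.11)&(Z<.16)&(abs(X-.52)<.07)&(abs(Y-.21)<.03);q=W[k];print(len(q),q.min(0),q.max(0))
t=q[q[:,2]>.136];print("top",len(t),np.percentile(t,[1,99],axis=0).round(4),cv2.minAreaRect(t[:,:2].astype(np.float32)))
print([( round(r["conf"],2),np.round(r["point"],3).tolist()) for r in spot_in("lid_handle","wrist")])
e=(d>0)&(abs(Z-.119)<.012)&(abs(Y-.21)<.09)&(X>.5);q=W[e];print("front edge",[(round(y,3),np.percentile(q[abs(q[:,1]-y)<.008][:,0],1).round(4)) for y in (.14,.16,.18,.24,.26,.28) if (abs(q[:,1]-y)<.008).any()])
E
```

```text
time: 11.67
tool_pos: [0.5059, 0.2136, 0.2329]
tcp_rot: [[1.0, 0.002, -0.003], [0.002, -1.0, -0.0], [-0.003, 0.0, -1.0]]
contact_force: [0.3, 0.5, -0.0]
finger_gap: 0.0812
time: 11.92
tool_pos: [0.5063, 0.2104, 0.2345]
tcp_rot: [[1.0, -0.002, -0.0], [-0.002, -1.0, -0.0], [-0.0, 0.0, -1.0]]
contact_force: [0.1, -0.1, 0.4]
finger_gap: 0.0812
[0.5063021  0.21036961 0.23454858]
3200 [0.47982659 0.20411489 0.11325479] [0.55353465 0.2188101  0.14343881]
top 2095 [[0.4807 0.2047 0.1375]
 [0.5285 0.2186 0.1425]] ((0.5044749975204468, 0.21169380843639374), (0.013959863223135471, 0.04931462183594704), 89.24522399902344)
[(0.95, [0.588, 0.212, 0.127])]
front edge [(0.14, np.float64(0.5264)), (0.16, np.float64(0.5267)), (0.18, np.float64(0.5273)), (0.24, np.float64(0.5273)), (0.26, np.float64(0.5281)), (0.28, np.float64(0.5277))]
```

View pics/w4.png

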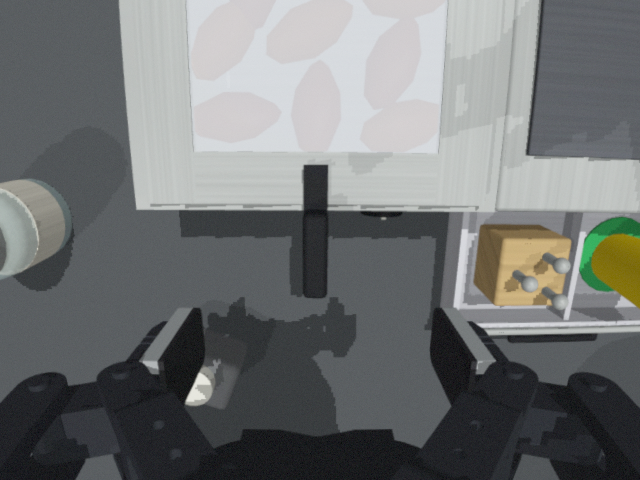

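The wrist view shows the blade at (315,255), spanning rows 213 to 297. Its centre is (0.505, 0.2117) and its top is at 0.142. Its size, 49 x 14 mm, matches, and the hinge comes out at x about 0.707. I'll descend and grip.

```bash
python3 -m pendant '{"translation":[[-0.001,-0.001,0.015],[-0.002,-0.001,0.04],[-0.002,-0.001,0.07],[-0.002,-0.001,0.09],[-0.002,-0.001,0.102],[-0.002,-0.001,0.107],[-0.002,-0.001,0.107],[-0.002,-0.001,0.107]],"turn":[[0,0,0],[0,0,0],[0,0,0],[0,0,0],[0,0,0],[0,0,0],[0,0,0],[0,0,0]]}'
python3 -m pendant '{"translation":[[0,0,0],[0,0,0],[0,0,0],[0,0,0],[0,0,0],[0,0,0],[0,0,0],[0,0,0],[0,0,0],[0,0,0]],"turn":[[0,0,0],[0,0,0],[0,0,0],[0,0,0],[0,0,0],[0,0,0],[0,0,0],[0,0,0],[0,0,0],[0,0,0]]}' 1 50
python3 -m pendant '{"translation":[[0,0,0],[0,0,0],[0,0,0],[0,0,0]],"turn":[[0,0,0],[0,0,0],[0,0,0],[0,0,0]]}'
```

```text
time: 12.68
tool_pos: [0.5049, 0.2125, 0.129]
tcp_rot: [[1.0, -0.001, 0.001], [-0.001, -1.0, 0.0], [0.001, -0.0, -1.0]]
contact_force: [0.9, -0.2, -0.1]
finger_gap: 0.0806
time: 13.52
tool_pos: [0.5044, 0.2117, 0.1282]
tcp_rot: [[1.0, -0.002, 0.0], [-0.002, -1.0, -0.001], [0.0, 0.001, -1.0]]
contact_force: [-2.7, -10.1, 6.2]
finger_gap: 0.0132
time: 13.85
tool_pos: [0.5044, 0.2117, 0.1282]
tcp_rot: [[1.0, -0.002, 0.0], [-0.002, -1.0, -0.001], [0.0, 0.001, -1.0]]
contact_force: [-2.7, -10.6, 6.1]
finger_gap: 0.0135
```

```bash
python3 - <<'E'
import numpy as np
H=np.array([.707,.115]);G=np.array([.5044,.1302])-H
for f in (1,3,6,9,12,15,18,21,24,27,30,34,38,42,46,50,54,57,59,60):
    a=np.radians(f);t=np.radians(f/3)
    g=np.array([G[0]*np.cos(a)+G[1]*np.sin(a),-G[0]*np.sin(a)+G[1]*np.cos(a)])
    T=H+g+.002*np.array([-np.sin(t),-np.cos(t)])
    print(f,"dx %.4f dztool %.4f tilt %.1f"%(T[0]-.5044,-(T[1]-.1282),-f/3))
E
```

```text
1 dx 0.0003 dztool -0.0035 tilt -0.3
3 dx 0.0010 dztool -0.0106 tilt -1.0
6 dx 0.0026 dztool -0.0211 tilt -2.0
9 dx 0.0048 dztool -0.0315 tilt -3.0
12 dx 0.0074 dztool -0.0418 tilt -4.0
15 dx 0.0107 dztool -0.0519 tilt -5.0
18 dx 0.0144 dztool -0.0619 tilt -6.0
21 dx 0.0187 dztool -0.0716 tilt -7.0
24 dx 0.0234 dztool -0.0811 tilt -8.0
27 dx 0.0287 dztool -0.0903 tilt -9.0
30 dx 0.0344 dztool -0.0993 tilt -10.0
34 dx 0.0427 dztool -0.1107 tilt -11.3
38 dx 0.0519 dztool -0.1216 tilt -12.7
42 dx 0.0617 dztool -0.1317 tilt -14.0
46 dx 0.0723 dztool -0.1412 tilt -15.3
50 dx 0.0834 dztool -0.1499 tilt -16.7
54 dx 0.0952 dztool -0.1577 tilt -18.0
57 dx 0.1044 dztool -0.1631 tilt -19.0
59 dx 0.1106 dztool -0.1664 tilt -19.7
60 dx 0.1138 dztool -0.1680 tilt -20.0
```

```bash
python3 -m pendant '{"translation":[[0.0003,0.0005,-0.0035],[0.001,0.0005,-0.0106],[0.0017,0.0005,-0.0158],[0.0026,0.0005,-0.0211],[0.0037,0.0005,-0.0263],[0.0048,0.0005,-0.0315],[0.0074,0.0005,-0.0418],[0.0107,0.0005,-0.0519],[0.0107,0.0005,-0.0519],[0.0107,0.0005,-0.0519]],"turn":[[0,-0.3,0],[0,-1,0],[0,-1.5,0],[0,-2,0],[0,-2.5,0],[0,-3,0],[0,-4,0],[0,-5,0],[0,-5,0],[0,-5,0]]}'
python3 - <<'E'
from h import *
o=get_obs();print(o["contact_force"],o["torque"])
p,d=grab_frame("scene");cv2.imwrite("pics/s5.png",cv2.resize(p[180:400,220:470,::-1],None,fx=3,fy=2.7))
E
```

```text
time: 14.68
tool_pos: [0.515, 0.2115, 0.1798]
tcp_rot: [[0.996, -0.001, -0.089], [-0.002, -1.0, -0.001], [-0.089, 0.001, -0.996]]
contact_force: [-1.7, -5.6, -1.5]
finger_gap: 0.0134
[-1.74098958 -5.62686351 -1.50129957] [-0.86527746  0.20703459 -0.28503062]
```

View pics/s5.png

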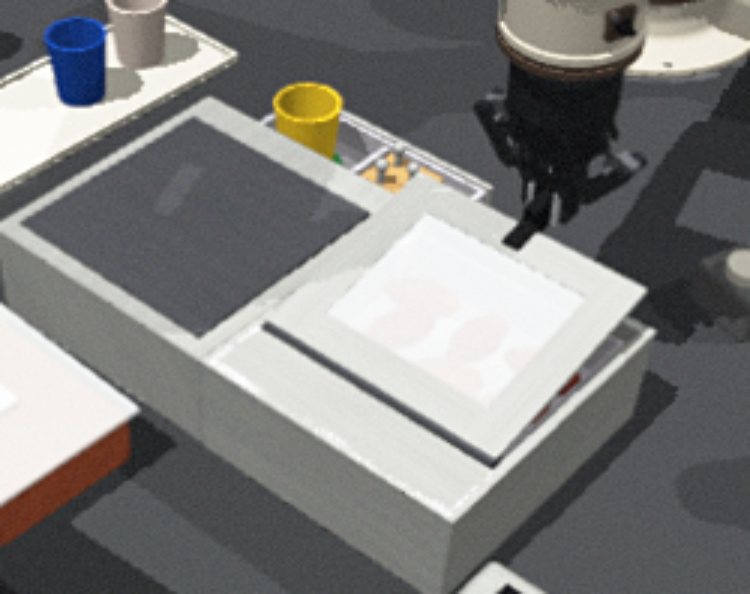

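The lid is up about 15° with the handle in the jaws, and the cup still stands. I'll work out the rest of the arc in the current tool axes.

```bash
cat > arc.py <<'E'
import numpy as np,sys
from cell import get_obs
o=get_obs();R=np.array(o["tcp_rot"]);P=np.array(o["tool_pos"])
H=np.array([.707,.115]);G=np.array([.5044,.1302])-H
t0=np.degrees(np.arctan2(-R[0,2],-R[2,2]))
print("force",o["contact_force"].round(1),"gap",o["finger_gap"].round(4),"tilt",t0.round(2))
for f in map(float,sys.argv[1:]):
    a=np.radians(f);t=np.radians(f/3)
    g=np.array([G[0]*np.cos(a)+G[1]*np.sin(a),-G[0]*np.sin(a)+G[1]*np.cos(a)])
    T=H+g+.002*np.array([-np.sin(t),-np.cos(t)])
    D=R.T@(np.array([T[0],P[1],T[1]])-P)
    print(f,D.round(4),"turn y %.1f"%(-(f/3-t0)))
E
python3 arc.py 16 18 21 24 27 30 34 37 38 39
```

```text
Traceback (most recent call last):
  File "arc.py", line 6, in <module>
    print("force",o["contact_force"].round(1),"gap",o["finger_gap"].round(4),"tilt",t0.round(2))
                                                    ^^^^^^^^^^^^^^^^^^^^^
AttributeError: 'float' object has no attribute 'round'
```

```bash
sed -i 's/o\["finger_gap"\].round(4)/o["finger_gap"]/' arc.py
python3 arc.py 16 18 21 24 27 30 34 37 38 39
```

```text
force [-0.8 -6.1 -1.1] gap 0.013173688614012356 tilt 5.07
16.0 [ 0.001  0.    -0.004] turn y -0.3
18.0 [ 0.0029  0.     -0.0108] turn y -0.9
21.0 [ 0.0063  0.     -0.0208] turn y -1.9
24.0 [ 0.0102  0.     -0.0307] turn y -2.9
27.0 [ 0.0146  0.     -0.0404] turn y -3.9
30.0 [ 0.0196  0.     -0.0498] turn y -4.9
34.0 [ 0.0269  0.     -0.0619] turn y -6.3
37.0 [ 0.0329  0.     -0.0707] turn y -7.3
38.0 [ 0.035   0.     -0.0735] turn y -7.6
39.0 [ 0.0371  0.     -0.0763] turn y -7.9
```

```bash
python3 -m pendant '{"translation":[[0.001,0.0003,-0.004],[0.0029,0.0003,-0.0108],[0.0063,0.0003,-0.0208],[0.0102,0.0003,-0.0307],[0.0146,0.0003,-0.0404],[0.0196,0.0003,-0.0498],[0.0269,0.0003,-0.0619],[0.0329,0.0003,-0.0707],[0.035,0.0003,-0.0735],[0.035,0.0003,-0.0735]],"turn":[[0,-0.3,0],[0,-0.9,0],[0,-1.9,0],[0,-2.9,0],[0,-3.9,0],[0,-4.9,0],[0,-6.3,0],[0,-7.3,0],[0,-7.6,0],[0,-7.6,0]]}'
python3 arc.py 39 41 44 47 50 53 56 58 59 60
```

```text
time: 15.57
tool_pos: [0.557, 0.2112, 0.2508]
tcp_rot: [[0.976, -0.002, -0.22], [-0.002, -1.0, -0.0], [-0.22, 0.001, -0.976]]
contact_force: [-3.0, -8.1, -1.8]
finger_gap: 0.0132
force [-3.  -8.1 -1.8] gap 0.013246979563642068 tilt 12.69
39.0 [ 0.0013 -0.     -0.0019] turn y -0.3
41.0 [ 0.005 -0.    -0.008] turn y -1.0
44.0 [ 0.0109 -0.     -0.0168] turn y -2.0
47.0 [ 0.0173 -0.     -0.0253] turn y -3.0
50.0 [ 0.0241 -0.     -0.0334] turn y -4.0
53.0 [ 0.0314 -0.     -0.0412] turn y -5.0
56.0 [ 0.039  -0.0001 -0.0486] turn y -6.0
58.0 [ 0.0443 -0.0001 -0.0532] turn y -6.6
59.0 [ 0.047  -0.0001 -0.0555] turn y -7.0
60.0 [ 0.0497 -0.0001 -0.0578] turn y -7.3
```

```bash
python3 -m pendant '{"translation":[[0.0013,0.0005,-0.0019],[0.005,0.001,-0.008],[0.0109,0.001,-0.0168],[0.0173,0.001,-0.0253],[0.0241,0.001,-0.0334],[0.0314,0.001,-0.0412],[0.039,0.001,-0.0486],[0.0443,0.001,-0.0532],[0.047,0.001,-0.0555],[0.0497,0.001,-0.0578]],"turn":[[0,-0.3,0],[0,-1,0],[0,-2,0],[0,-3,0],[0,-4,0],[0,-5,0],[0,-6,0],[0,-6.6,0],[0,-7,0],[0,-7.3,0]]}'
python3 -m pendant '{"translation":[[0,0,0],[0,0,0],[0,0,0],[0,0,0]],"turn":[[0,0,0],[0,0,0],[0,0,0],[0,0,0]]}'
python3 arc.py 60
python3 - <<'E'
from h import *
o=get_obs()
for n in("scene","top"):
    p,d=grab_frame(n);cv2.imwrite(f"pics/{n}6.png",p[:,:,::-1]);W=cloud(n,d);X,Y,Z=W[...,0],W[...,1],W[...,2]
    q=W[(d>0)&(Z>.15)&(Z<.262)&(Y>.12)&(Y<.3)&(X>.60)&(X<.72)&(p.min(-1)>90)]
    if len(q)<50: print(n,len(q));continue
    c=np.median(q,0);r=q
    for _ in range(5):
        c=r.mean(0);n_=np.linalg.svd(r-c,full_matrices=False)[2][2];e=(q-c)@n_;r=q[abs(e)<.008]
    n_*=np.sign(n_[2]);print(n,len(q),len(r),c.round(4),n_.round(3),"lid angle",np.degrees(np.arctan2(n_[0],n_[2])).round(2))
    print("  dist of hinge to plane",(np.array([.707,.2117,.115])-c)@n_)
E
```

```text
time: 16.4
tool_pos: [0.6176, 0.2106, 0.2957]
tcp_rot: [[0.94, -0.001, -0.342], [-0.001, -1.0, 0.0], [-0.342, 0.0, -0.94]]
contact_force: [-3.2, -2.7, -1.9]
finger_gap: 0.0134
time: 16.73
tool_pos: [0.6172, 0.2106, 0.2955]
tcp_rot: [[0.94, -0.001, -0.34], [-0.001, -1.0, 0.0], [-0.34, 0.0, -0.94]]
contact_force: [-2.6, -3.5, -2.1]
finger_gap: 0.0134
force [-2.6 -3.5 -2.1] gap 0.013366149190022507 tilt 19.89
60.0 [ 0.0007 -0.     -0.001 ] turn y -0.1
scene 5024 5022 [0.6601 0.2131 0.2045] [ 0.86  -0.006  0.511] lid angle 59.28
  dist of hinge to plane -0.005381024181335755
top 302 302 [0.658  0.1665 0.2103] [ 0.859 -0.008  0.511] lid angle 59.25
  dist of hinge to plane -0.007022165222560021
```

View pics/scene6.png

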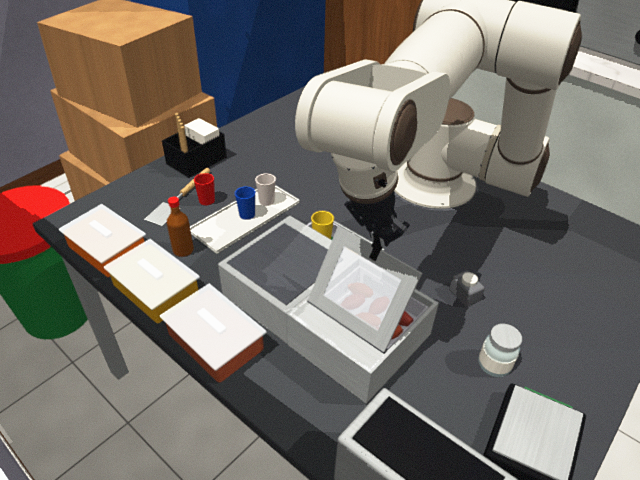

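View pics/top6.png

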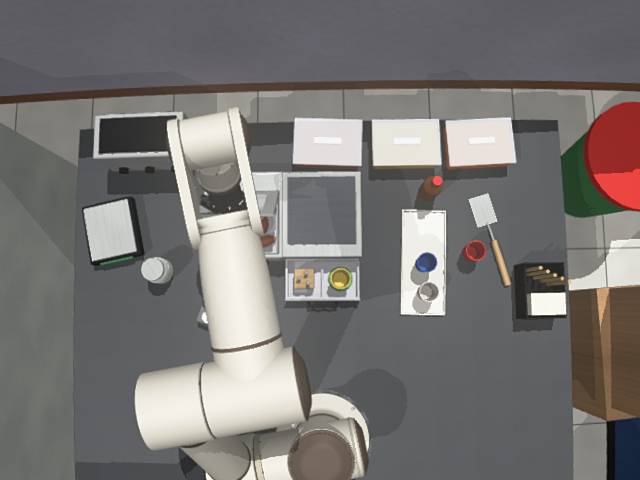

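In the scene view the lid stands open at (365,290) with its handle in the jaws at (380,235). In the top view the cup is in the middle of the mat at (340,279). The plane fits give 59.3° and the kinematics 59.7°, so I'll nudge it up about 0.6°.

```bash
python3 -m pendant '{"translation":[[0.0005,0.0003,-0.0004],[0.001,0.0003,-0.0008],[0.0016,0.0003,-0.0013],[0.0016,0.0003,-0.0013],[0.0016,0.0003,-0.0013],[0.0016,0.0003,-0.0013],[0.0016,0.0003,-0.0013],[0.0016,0.0003,-0.0013]],"turn":[[0,-0.1,0],[0,-0.1,0],[0,-0.2,0],[0,-0.2,0],[0,-0.2,0],[0,-0.2,0],[0,-0.2,0],[0,-0.2,0]]}'
python3 arc.py 60
python3 - <<'E'
from h import *
o=get_obs();print(np.abs(o["dq"]).max())
for n in("scene",):
    p,d=grab_frame(n);W=cloud(n,d);X,Y,Z=W[...,0],W[...,1],W[...,2]
    q=W[(d>0)&(Z>.15)&(Z<.262)&(Y>.12)&(Y<.3)&(X>.60)&(X<.72)&(p.min(-1)>90)]
    r=q
    for _ in range(5):
        c=r.mean(0);n_=np.linalg.svd(r-c,full_matrices=False)[2][2];e=(q-c)@n_;r=q[abs(e)<.008]
    n_*=np.sign(n_[2]);print(n,len(q),len(r),"lid angle",np.degrees(np.arctan2(n_[0],n_[2])).round(2))
E
```

```text
time: 17.5
tool_pos: [0.6192, 0.2105, 0.2965]
tcp_rot: [[0.939, -0.001, -0.344], [-0.001, -1.0, 0.001], [-0.344, -0.0, -0.939]]
contact_force: [-5.4, -0.5, 2.0]
finger_gap: 0.0132
force [-5.4 -0.5  2. ] gap 0.013242038391385677 tilt 20.11
60.0 [-0.0009  0.      0.0006] turn y 0.1
0.0012328742008733105
scene 4905 4905 lid angle 59.87
```

The camera gives 59.9° and the kinematics about 60.3°. Everything is still and the grip is firm, so I'm handing in.

```bash
python3 - <<'E'
from cell import *
print(hand_in())
E
```

```text
the job is handed in; nothing more can be done
None
```

The yellow cup is standing on the green mat in the drawer. The robot is holding the warmer's lid open by its black handle at about 60°. I handed the job in at about 17.5 s while still holding the lid.

- **Cup:** I took the yellow one from the tray, not the red look-alike. I lowered it until it touched the mat and let go. It stood upright, and the wrist camera put it within about 1 mm of the mat's centre. The top camera had placed the mat about 4 mm farther out, so I aimed between the two. After the lid was lifted, the top picture still showed the cup in the middle of the mat.
- **Lid:** the first lift measured 59.3° by camera and 59.7° from the arm's own position, so I raised it slightly. The last checks gave 59.9° and about 60.3°. The arm was still, with the blade held at 13.2 mm between the pads and about 6 N at the wrist.
- **Forces:** the highest wrist force I read was about 22 N, briefly, as the cup touched down.
- **Other things:** nothing else looks moved in the last scene and top pictures, though the arm partly hid the timer from above.

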